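Deposit a jewellery case in the drop safe

ROBOT

A 7-joint arm with a two-finger parallel gripper is mounted at the origin on the work surface. World frame = base frame: x ahead of the robot, y to its left, z up, the work surface at z = 0. Lengths are in mm, angles in degrees, forces in N, time in s.
With the tool pointing down it reaches from about 425 to 950 mm from the base axis. Payload 4.7 kg.
Tool frame: the origin (TCP) lies midway between the tips of the shut fingers; the grasp point (between the pads) lies 19 mm behind it; z points along the fingers, y is the direction in which the jaws open and shut (so a half turn about z gives the same grasp; the last joint's range is limited). The gripper opens to 85 mm and grips with 20 to 120 N. Pads are 22 mm wide; open, the fingers measure 114 mm over their backs; the gripper's body (76 mm by 85 mm) begins 54 mm behind the grasp point. The pads swing forward as they close: fully open they stand 13 mm farther back than shut.
Start: joints at [73.803, 26.849, -2.785, 87.806, 1.381, 65.374, -4.715], TCP at [169.528, -653.382, 231.335] pointing down, gripper open.
Joint ranges: [-148.3, 148.3], [-19.14, 114.17], [-79.39, 73.82], [5.75, 140.21], [-59.74, 239.74], [12.07, 113.84], [-152.46, 152.46]. Speed limits (degrees/s): [147.25, 147.25, 180, 180, 180, 180, 180].

INTERFACE

Orientations are given as [roll, pitch, yaw] about the fixed x, y, z axes, in that order (R = Rz(yaw) Ry(pitch) Rx(roll)).
In Python, from workcell import get_state, read_camera, job_done, find_in, place_of gives the robot as it stands. The module is installed in compiled form; this text tells all that it offers.
- The arm moves only by the tool carry_out, never from a script. Its argument "motion" is one flat list of numbers, 7 for each row, row after row: the shift along the tool's x, y, z in cm, then the turn, a rotation vector about the tool's x, y, z in degrees, then the gripper's target within -1 to 1 (fully open at 1, half-way at 0, shut at -1). In form: [dx, dy, dz, ax, ay, az, jaw, dx, dy, dz, ax, ay, az, jaw, ...]. A call has 1 to 10 rows; each row shifts and turns the commanded pose from where the row before left it, along the tool's axes as they then stand; what a row does not reach is not made up. A row lasts 1/8 s, in which the tool goes at most 62.5 mm and 10.7 degrees, less where a joint would pass 70% of its speed; a pose out of reach is approached as far as the arm can. A call with a gripper value outside its range is refused whole. The fingers move at their own pace and stop on an object; "squeeze" is the grip in N (left out, the last holds). Time passes only in rows, so rows that do not move let the fingers close. It gives the time, the measured TCP pose, the force and the opening at its end, in the units of the state.
- get_state(): the state, without advancing time (a new reading comes with each control period).
- read_camera(name): name is "side" or "top"; returns a dict with "frame" (480x640x3 uint8, blue, green, red), "K" (3x3 intrinsics, pixels), "dist" ([k1, k2, p1, p2, k3] as OpenCV has them; the pictures are not rectified), "view" (4x4, takes a point from world to camera coordinates). Camera axes: x right, y up, looking along -z (the intrinsics and any distortion apply to the point x, -y, -z); pixel columns grow to the right and rows downward; lengths in mm; the calibration is good to about 2 mm. A picture is of the moment at which its call begins. There is no depth.
- job_done(): hands the job in, once; it reports no verdict.
Trained networks look in a picture, given as the dict that the camera call returned (one of the last four; its "shot" number tells which), for a name from the list of things; names that differ only in an ending like _2 or _b are one class to them, and where a whole thing is asked for, a point or a joint stands for the part that bears it (a point fixed in the world has none). Each returns a list of dicts, best first, with "conf" (0 to 1); they miss things now and then, are a little off and sometimes report something else, mostly with a low value. They report only what shows in the picture. A call takes as long as a camera call. They do not tell look-alikes from the thing itself.
- find_in(label, picture): "point" ([x, y, z] in mm, in world coordinates, good to about 4 mm: the middle of the surface that is visible of it).
- place_of(label, picture): "point" ([x, y, z] in mm, in world coordinates, good to about 4 mm: a listed point, or the origin of a listed thing).
The state is a dict: "t": time; "joint_positions": joint angles; "joint_vel": joint speeds; "tau": joint torques, N m; "tcp_pos": TCP position; "eef_rot": TCP orientation; "contact_force": force on the tool from outside, world axes, zero at the start; "torque": the same for the moment, N m; "width": finger opening in mm.
Only numpy, scipy, OpenCV 4.12 (cv2) and the standard library are available. Lean on these libraries where they do the work, as an engineer would, in place of code of your own. Each camera call takes 0.05 s, during which the arm holds its last target.

TASK

Deposit the blue jewellery case in the grey drop safe without picking it up: push the yellow flap inwards with one fingertip and, while that finger holds the flap clear of the case, push the case across the ledge with the other finger until it goes over the sill and slides down inside. Then take the fingers out and let the flap close by itself. The flap must never touch the case, the red case stays on the ledge where it is, and nothing else on the bench is disturbed.

Things in the scene. Friction and masses are not known exactly. Their poses are not given: they have to be found in the camera images.
- safe: grey steel deposit safe fixed to the bench, 300 wide, 400 deep, 329 mm high: a cabinet 105 mm high whose flat top is the loading ledge, reaching 130 mm towards the robot from the flap, and behind it a hood with the inlet. Origin: on the bench under the middle of the closed flap. x points level into the inlet (the way the case is pushed), y left along the sill, z up
- sill (a point): middle of the sill: on the ledge's top face under the middle of the closed flap (105 mm above the bench); axes as the safe's. The inlet is 270 mm wide (y -135 to 135). The ledge ends 6 mm behind this point; there a slippery metal chute drops at 42 degrees to a padded floor 85 mm below the sill
- hinge (a point): middle of the flap's hinge line, 200 mm above the sill and 4 mm behind it; axes as the safe's. The inlet is open from the sill up to here. Above is a header, underside 8 mm over the hinge line, top 24 mm over it; behind it a clear roof slopes down to 155 mm above the sill at the back, 270 mm in
- flap (a joint): yellow sheet-metal flap that fills the inlet, 262 mm wide, 3 mm thick, hung from its top edge; lower edge 196 mm below the hinge, 4 mm above the ledge. 0: closed, hanging straight down; grows in rad as the lower edge swings inwards and up, at most 1.25; cannot swing outwards. Weight and a light spring close it: about 2 N halfway down opens it to 0.5 rad
- flap_edge (a point): middle of the flap's lower edge
- blue_case_mid (a point): centre of the closed blue jewellery case with brass trim: 50 mm long (its x axis, roughly the push direction), 66 mm wide (y), 36 mm high, about 0.16 kg. It lies on the ledge in front of the flap, left or right of the middle, at most 0.2 rad askew, with free ledge behind it; centre 18 mm above the ledge.
- red_case_mid (a point): centre of the red jewellery case of the same make and size, on the other half of the ledge; to be left there
- mug: cream mug with green handle, 84 mm across, 90 mm high, on the bench at one side of the safe (origin: centre of its foot); leave alone
- loon: black and white wooden loon on a plinth, 180 mm long, 120 mm high, on the bench at the other side of the safe (origin: centre of its underside); leave alone
- tape_dispenser: black tape dispenser, 150 x 55 mm, 90 mm high, on the bench to the right; leave alone
- scanner: grey hand scanner lying on the bench to the left, 170 mm long, 30 mm high; leave alone
- tape_roll: roll of brown tape, 104 mm across, 48 mm high, lying on the bench to the left; leave alone
- small_carton: small closed carton, 110 x 90 x 60 mm, on the bench to the left; leave alone
Not all that is in view belongs to the job. Of the things like the part that bears blue_case_mid, leave any that is green, orange or turquoise; of the rest the larger one is meant.

How it is judged (in metres and radians):
On the way, in this order (a step that is already met when the one before it is completed fails the run):
1. a finger has pushed the flap open while the blue case is still wholly on the ledge in front of it (value of joint flap above 0.06 rad and contact force between the fingers and flap above 0.2 N and x of blue_case_mid in the frame of sill below -0.025 m), for 0.1 s.
2. with the flap still held open by the gripper, the middle of the blue case has gone over the sill (value of joint flap above 0.15 rad and contact force between any of the fingers, the arm and flap above 0.2 N and x of blue_case_mid in the frame of sill above 0 m), for 0.05 s.
At the end, for the whole second after the job is handed in: The blue case rests inside the safe below the sill (centre at least 30 mm below the ledge's height and 30 mm behind the flap line, speed under 0.02 m/s), the flap is shut (within 0.05 rad) and the red case is within 15 mm of where it stood (x of blue_case_mid in the frame of sill between 0.03 and 0.27 m and y of blue_case_mid in the frame of sill between -0.137 and 0.137 m and z of blue_case_mid in the frame of sill below -0.03 m and linear speed of blue_case below 0.02 m/s and value of joint flap below 0.05 rad and distance of red_case_mid from where it was at the start of the episode below 0.015 m); the robot touches nothing.
It fails at once if the flap touches the blue case (more than 0.25 N) (contact force between flap and blue_case above 0.25 N).
It fails at once if the blue case is lifted (its centre more than 15 mm above its height on the ledge) (z of blue_case_mid in the frame of sill above 0.033 m).
It fails at once if the red case is moved by more than 15 mm (distance of red_case_mid from where it was at the start of the episode above 0.015 m).
It fails at once if something else on the bench is moved by more than 20 mm (distance of any of mug, loon, tape_dispenser, scanner, tape_roll, small_carton from where it was at the start of the episode above 0.02 m).
It also fails if it takes over 42 s, if anything falls off the work surface, if the arm or the gripper's body presses on something with over 40 N, if the wrist force passes 120 N, or if a joint passes its speed limit or range.

## Working session

There is one attempt and no reset: what is moved stays moved. The work goes in short steps, Python scripts to look and compute and a tool call to move; the robot and the scene stay as the last step left them, time stands still between calls to the robot, and variables do not carry over. Pictures are saved under pics/ and viewed, and the job is handed in when it is done.

Besides the shell and the picture viewer there is one more tool, called after "Request:" in YAML: its name, and indented under it one key for each argument. carry_out: Moves the arm, as the interface text tells. Its arguments: {"type":"object","properties":{"motion":{"type":"array","items":{"type":"number"}},"squeeze":{"type":"number"}},"required":["motion"]}

```bash
mkdir -p pics && ls
python3 - <<'E'
from workcell import *
import cv2
s=get_state()
print({k:(v if not hasattr(v,'round') else v) for k,v in s.items()})
for n in ("top","side"):
    p=read_camera(n); cv2.imwrite(f"pics/{n}0.png",p["frame"])
    print(n,p["K"],p["dist"],p["view"])
    for l in ("sill","hinge","flap_edge","blue_case_mid","red_case_mid","mug","loon","safe","tape_dispenser"):
        try: print(l,[(d["conf"],d["point"]) for d in place_of(l,p)][:4])
        except Exception as e: print(l,e)
    print("find",[(d["conf"],d["point"]) for d in find_in("blue_case_mid",p)])
E
```

```text
pics
{'t': 0.0, 'joint_positions': array([73.8033438 , 26.8979362 , -2.78494046, 87.87557892,  1.38025492,
       65.37300621, -4.71522908]), 'joint_vel': array([-0.07436465, -0.02729411, -0.09105691, -0.06214021,  0.08030689,
       -0.0166789 ,  0.06068517]), 'tau': array([-1.34510086e-03, -5.10307288e+01, -4.67279542e-02, -2.37715977e+01,
        1.08394082e-02,  7.42581789e-03,  1.17593977e-06]), 'tcp_pos': array([ 169.3432411 , -652.80246085,  230.24031335]), 'eef_rot': array([-1.79887059e+02,  3.32587510e-03,  1.45432130e+01]), 'contact_force': array([0.27798171, 0.32553758, 0.41940318]), 'torque': array([-0.03303545,  0.02543299, -0.00341182]), 'width': 85.47907040991947}
top [[569.8510923    0.         308.63347408]
 [  0.         569.8510923  234.25079239]
 [  0.           0.           1.        ]] [-0.03849544  0.          0.          0.          0.        ] [[ 1.84931686e-02 -9.99820494e-01 -4.12095923e-03  6.02832100e+00]
 [ 9.91243928e-01  1.77952539e-02  1.30838845e-01 -5.37427146e+02]
 [-1.30742025e-01 -6.50450063e-03  9.91395085e-01 -1.92218401e+03]
 [ 0.00000000e+00 
[... 1142 characters left out ...]
00000000e+00  0.00000000e+00  0.00000000e+00  1.00000000e+00]]
sill [(0.93, [572.5, -20.0, 104.2])]
hinge [(0.71, [578.6, -29.6, 306.2])]
flap_edge [(0.61, [577.6, -30.0, 108.7]), (0.55, [578.3, 69.8, 123.2])]
blue_case_mid [(0.89, [764.6, 313.4, 17.7]), (0.87, [565.1, 261.2, 14.0]), (0.82, [406.9, 279.0, 13.7]), (0.8, [294.8, -176.5, 16.3])]
red_case_mid []
mug [(0.73, [692.6, 178.0, -1.2])]
loon [(0.89, [492.1, -297.0, -1.6]), (0.15, [582.0, -29.5, 109.9])]
safe [(0.94, [576.4, -23.9, 1.6])]
tape_dispenser [(0.7, [413.9, -482.9, 0.7])]
find [(0.83, [559.4, 266.9, 20.8]), (0.78, [298.4, -164.3, 33.2]), (0.76, [406.9, 284.6, 24.9]), (0.72, [758.9, 321.1, 32.3]), (0.65, [576.0, 78.8, 141.4])]
```

View pics/top0.png

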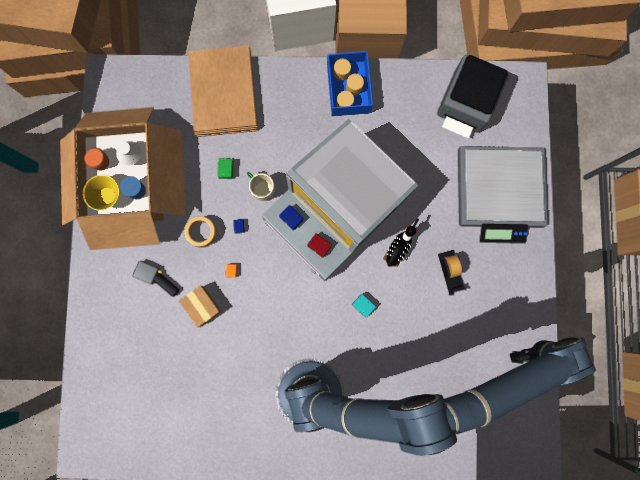

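View pics/side0.png

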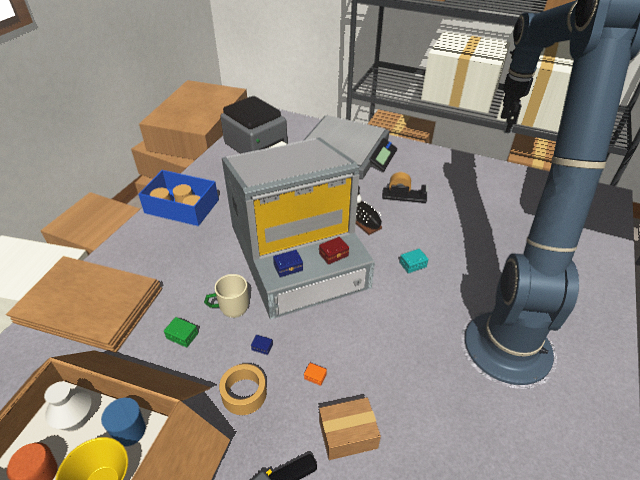

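Run:
```python
import cv2
a=cv2.imread("pics/top0.png")[100:320,160:460]
cv2.imwrite("pics/topc.png",cv2.resize(a,None,fx=2.6,fy=2.6,interpolation=cv2.INTER_CUBIC))
a=cv2.imread("pics/side0.png")[80:330,180:480]
cv2.imwrite("pics/sidec.png",cv2.resize(a,None,fx=2.4,fy=2.4,interpolation=cv2.INTER_CUBIC))
```

```text
(no output)
```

View pics/topc.png

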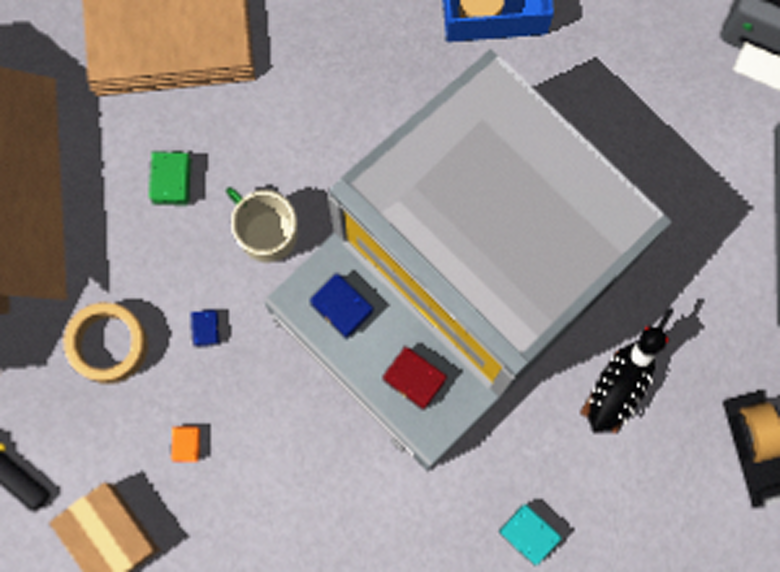

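View pics/sidec.png

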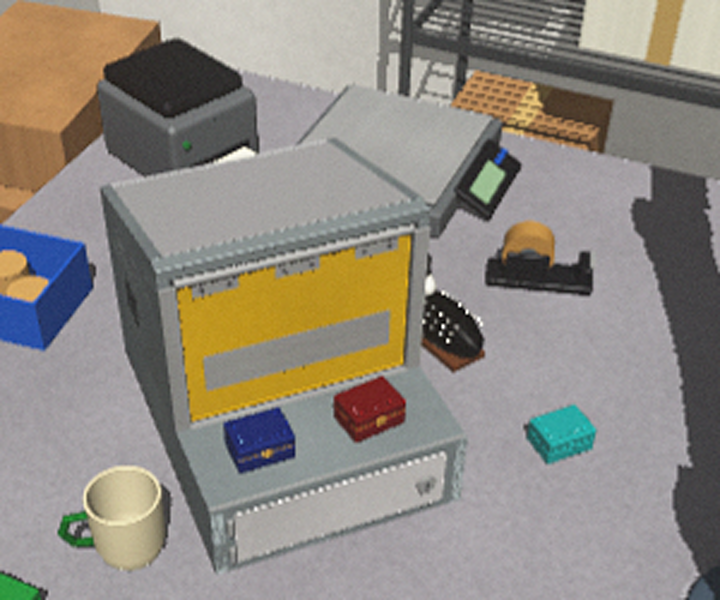

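The blue cases in the top view are the one on the ledge at (291,217), the small one on the bench at (240,226), and the green, orange and turquoise ones. The ledge one is the larger blue case and lies in front of the flap, and the crop confirms it. The red case is at (320,245). Next I'll fit the safe and case poses from corners.

Run:
```python
import cv2
a=cv2.imread("pics/top0.png")[160:290,250:370]
cv2.imwrite("pics/t6.png",cv2.resize(a,None,fx=4.6,fy=4.6,interpolation=cv2.INTER_CUBIC))
a=cv2.imread("pics/side0.png")[225:325,250:390]
cv2.imwrite("pics/s6.png",cv2.resize(a,None,fx=5.5,fy=5.5,interpolation=cv2.INTER_CUBIC))
```

```text
(no output)
```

View pics/t6.png

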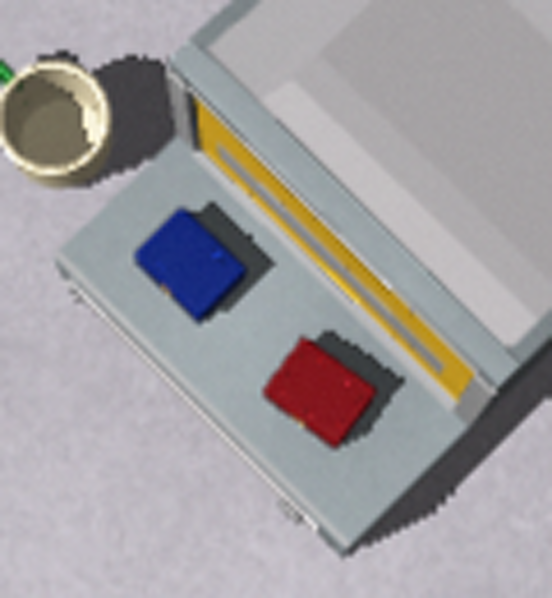

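View pics/s6.png

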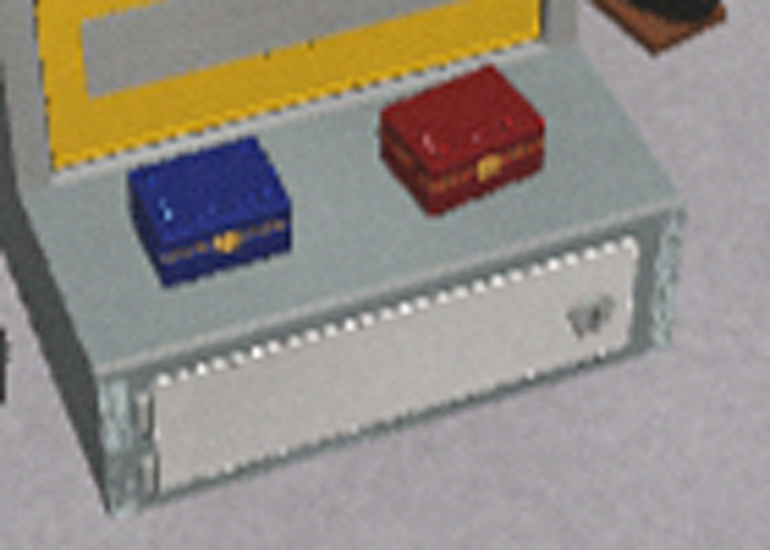

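```bash
cat > h.py <<'E'
import numpy as np,cv2
def proj(p,P):
    P=np.asarray(P,float).reshape(-1,3); V=np.asarray(p["view"])
    c=P@V[:3,:3].T+V[:3,3]; c=c*[1,-1,-1]
    return cv2.projectPoints(c,np.zeros(3),np.zeros(3),np.asarray(p["K"]),np.asarray(p["dist"]))[0].reshape(-1,2)
def pose(x,y,yaw,L):
    c,s=np.cos(yaw),np.sin(yaw); L=np.asarray(L,float)
    return np.c_[x+c*L[:,0]-s*L[:,1],y+s*L[:,0]+c*L[:,1],L[:,2]]
E
python3 - <<'E'
from h import *; from workcell import *
from scipy.optimize import least_squares
pt=read_camera("top");ps=read_camera("side")
T=lambda a:(np.array(a,float)+.5)/4.6-.5+[250,160]
S=lambda a:(np.array(a,float)+.5)/5.5-.5+[250,225]
LT=[[-130,150,105],[-130,-150,105]]; uT=T([[61,256],[345,545]])
LS=[[-130,150,105],[-130,-150,105],[-130,150,0],[-130,-150,0],[2.5,131,109],[2.5,-131,109]]
uS=S([[100,370],[682,203],[116,514],[662,345],[52,170],[541,40]])
f=lambda q:np.r_[(proj(pt,pose(*q,LT))-uT).ravel(),(proj(ps,pose(*q,LS))-uS).ravel()]
r=least_squares(f,[576,-25,-.8],loss="soft_l1",x_scale=[1,1,.01]);q=r.x
print("safe",q[:2],np.degrees(q[2]),f(q).reshape(-1,2).round(1).tolist())
LT2=[[25,33,36],[-25,33,36],[-25,-33,36],[25,-33,36]];LS2=LT2+[[-25,33,0],[-25,-33,0]]
def fit(z,uT,uS,x0):
    A=np.array(LT2,float)+[0,0,z];B=np.array(LS2,float)+[0,0,z]
    g=lambda q:np.r_[(proj(pt,pose(*q,A))-uT).ravel(),(proj(ps,pose(*q,B))-uS).ravel()]
    r=least_squares(g,x0,loss="soft_l1",x_scale=[1,1,.01]);return r.x,g(r.x).reshape(-1,2).round(1).tolist()
b,res=fit(105,T([[184,209],[136,258],[200,321],[246,269]]),S([[255,140],[130,172],[157,243],[291,208]][1::-1]+[[157,243],[291,208],[167,285],[290,250]]) if 0 else S([[130,172],[157,243],[291,208],[255,140],[167,285],[290,250]]),[579,72,-.8])
print("blue",b[:2],np.degrees(b[2]),res)
d,res2=fit(105,T([[312,337],[265,390],[335,446],[374,392]]),S([[382,115],[428,178],[544,130],[488,66],[433,215],[541,170]]),[495,-22,-.8])
print("red",d[:2],np.degrees(d[2]),res2)
R=np.array([[np.cos(q[2]),np.sin(q[2])],[-np.sin(q[2]),np.cos(q[2])]])
print(R@(b[:2]-q[:2]),R@(d[:2]-q[:2]))
s=get_state();print(s["t"])
E
```

```text
safe [578.66894276 -25.63851093] -44.345247359767534 [[-1.1, -0.5], [0.7, 1.0], [-0.8, 0.8], [0.8, -0.2], [-1.0, 0.3], [1.4, -0.2], [-0.0, -0.8], [-0.2, -1.0]]
blue [580.02210315  74.30708804] -43.69708958751138 [[-0.5, -0.7], [-0.9, -0.7], [-0.5, -0.3], [0.3, 0.3], [-0.7, -0.5], [0.6, -0.4], [0.6, -1.1], [0.4, -1.4], [-0.4, 1.5], [1.1, 0.8]]
red [490.29145303 -18.14035326] -35.723842577109174 [[-2.3, -0.5], [-1.3, 0.2], [-0.1, 0.2], [0.6, -0.4], [-0.9, -1.3], [0.4, -1.2], [0.6, -1.3], [0.8, -0.8], [-0.8, 1.7], [0.5, 1.0]]
[-68.89230045  72.42102412] [-68.44342717 -56.41188117]
1.2
```

```bash
cat >> h.py <<'E'
from scipy.spatial.transform import Rotation as Ro
SX,SY,SYAW=578.7,-25.6,-44.3
def sill2w(x,y,z): 
    return pose(SX,SY,np.radians(SYAW),[[x,y,z+105]])[0]
def w2sill(p):
    d=np.asarray(p)-[SX,SY,105]; return Ro.from_euler('z',-SYAW,degrees=True).apply(d)
def Rt(a,dy=0): # tool elevation below horizontal a
    return Ro.from_euler('z',90+SYAW+dy,degrees=True)*Ro.from_euler('x',180,degrees=True)*Ro.from_euler('x',-(90-a),degrees=True)
def rows(p0,R0,p1,R1,n):
    rv=(R0.inv()*R1).as_rotvec(degrees=True)/n; st=Ro.from_rotvec(rv,degrees=True)
    R=R0; d=(np.asarray(p1)-p0)/n
    out=[]
    for i in range(n):
        out.append(np.r_[R.inv().apply(d)/10,rv].round(2).tolist()); R=R*st
    return out
def cur(s): return np.array(s["tcp_pos"]),Ro.from_euler('xyz',s["eef_rot"],degrees=True)
E
python3 - <<'E'
from h import *; from workcell import *
s=get_state();p,R=cur(s)
print(Rt(55).as_euler('xyz',degrees=True), w2sill(p))
a=[300,-420,430];Rd=Ro.from_euler('xyz',[180,0,14.5],degrees=True);Re=Ro.from_euler('xyz',[180,0,45.7],degrees=True)
for r in rows(p,R,a,Rd,6):print(r)
print()
for r in rows(np.array(a),Rd,[540,35,420],Re,9):print(r)
E
```

```text
[145.    0.   45.7] [ 145.62111258 -735.07003271  126.34983399]
[3.08, -3.22, -3.31, 0.0, -0.0, 0.01]
[3.08, -3.22, -3.31, 0.0, -0.0, 0.01]
[3.08, -3.22, -3.31, 0.0, -0.0, 0.01]
[3.08, -3.22, -3.31, 0.0, -0.0, 0.01]
[3.08, -3.22, -3.31, 0.0, -0.0, 0.01]
[3.08, -3.22, -3.31, 0.0, -0.0, 0.01]

[3.85, -4.23, 0.11, 0.0, 0.0, -3.47]
[4.1, -3.99, 0.11, 0.0, 0.0, -3.47]
[4.33, -3.73, 0.11, 0.0, 0.0, -3.47]
[4.55, -3.46, 0.11, 0.0, 0.0, -3.47]
[4.75, -3.18, 0.11, 0.0, 0.0, -3.47]
[4.93, -2.89, 0.11, 0.0, 0.0, -3.47]
[5.1, -2.59, 0.11, 0.0, 0.0, -3.47]
[5.24, -2.27, 0.11, 0.0, 0.0, -3.47]
[5.37, -1.95, 0.11, 0.0, 0.0, -3.47]
```

Request:
carry_out:
  motion: [3.1,-3.2,-3.3,0,0,0,1,3.1,-3.2,-3.3,0,0,0,1,3.1,-3.2,-3.3,0,0,0,1,3.1,-3.2,-3.3,0,0,0,1,3.1,-3.2,-3.3,0,0,0,1,3.1,-3.2,-3.3,0,0,0,1]

```text
t: 1.95
tcp_pos: [301.9, -419.3, 430.7]
eef_rot: [180.0, -0.0, 14.5]
contact_force: [1.4, -0.2, 0.2]
width: 85.6
```

Request:
carry_out:
  motion: [3.9,-4.2,0,0,0,-3.5,1,4.1,-4,0,0,0,-3.5,1,4.3,-3.7,0,0,0,-3.5,1,4.6,-3.5,0,0,0,-3.5,1,4.8,-3.2,0,0,0,-3.5,1,4.9,-2.9,0,0,0,-3.5,1,5.1,-2.6,0,0,0,-3.5,1,5.2,-2.3,0,0,0,-3.5,1,5.4,-2,0,0,0,-3.5,1]

```text
t: 3.08
tcp_pos: [540.6, 37.4, 429.7]
eef_rot: [179.9, -0.0, 46.1]
contact_force: [0.6, -0.7, 0.1]
width: 85.3
```

Run:
```python
from h import *; from workcell import *
s=get_state();p,R=cur(s)
print(s["t"],p.round(1),s["eef_rot"].round(1),s["joint_positions"].round(1), w2sill(p).round(1))
for r in rows(p,R,sill2w(-68,72,215),Rt(55),6):print(r)
```

```text
3.075 [540.6  37.4 429.7] [179.9  -0.   46.1] [ 23.6  11.1 -38.3  86.7   7.   84.5 -58.8] [-71.3  18.4 324.7]
[0.89, 0.06, 1.83, -5.82, -0.02, 0.07]
[0.89, -0.13, 1.82, -5.82, -0.02, 0.07]
[0.89, -0.31, 1.8, -5.82, -0.02, 0.07]
[0.89, -0.5, 1.76, -5.82, -0.02, 0.07]
[0.89, -0.67, 1.7, -5.82, -0.02, 0.07]
[0.89, -0.84, 1.62, -5.82, -0.02, 0.07]
```

Request:
carry_out:
  motion: [0.9,0,1.8,-5.8,0,0.1,1,0.9,-0.1,1.8,-5.8,0,0.1,1,0.9,-0.3,1.8,-5.8,0,0.1,1,0.9,-0.5,1.8,-5.8,0,0.1,1,0.9,-0.7,1.7,-5.8,0,0.1,1,0.9,-0.8,1.6,-5.8,0,0.1,1,0,0,0,0,0,0,1]

```text
t: 3.95
tcp_pos: [578.3, 74.1, 318.1]
eef_rot: [145.4, 0.1, 45.7]
contact_force: [0.7, -0.1, 0.4]
width: 85.4
```

Run:
```python
from h import *; from workcell import *
s=get_state();p,R=cur(s)
print(s["t"],p.round(1),s["eef_rot"].round(1),s["joint_positions"].round(1), w2sill(p).round(1))
for r in rows(p,R,sill2w(-70,72,110),Rt(55),4):print(r)
for n in("top","side"):
    q=read_camera(n);cv2.imwrite(f"pics/{n}1.png",q["frame"])
```

```text
3.95 [578.3  74.1 318.1] [1.454e+02 1.000e-01 4.570e+01] [  5.6  11.6 -38.6 107.7  47.   63.1 -98.4] [-69.9  71.1 213.1]
[0.02, -1.47, 2.12, -0.09, 0.01, 0.01]
[0.02, -1.47, 2.12, -0.09, 0.01, 0.01]
[0.02, -1.47, 2.11, -0.09, 0.01, 0.01]
[0.02, -1.48, 2.11, -0.09, 0.01, 0.01]
```

View pics/side1.png

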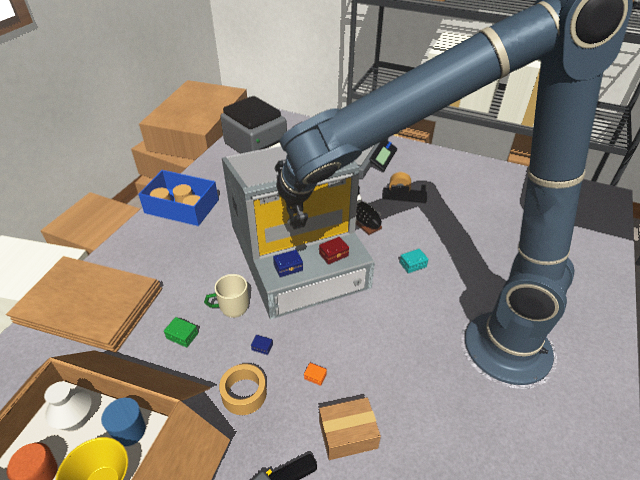

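View pics/top1.png

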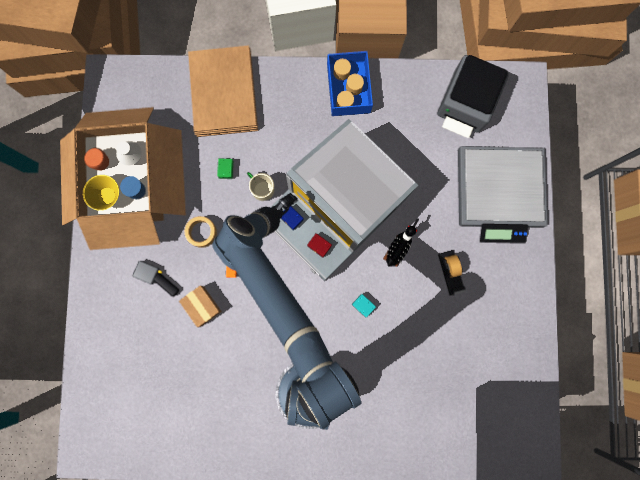

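```bash
cat >> h.py <<'E'
def tips(p,R,w=11):
    C=[[sx*w,y,-13] for y in(-42.5,-57,42.5,57) for sx in(-1,1)]+[[0,0,0]]
    return p+R.apply(np.array(C,float))
E
python3 - <<'E'
from h import *; from workcell import *
for n,s6 in(("top",5),("side",5)):
    q=read_camera(n);s=get_state();p,R=cur(s)
    u=proj(q,tips(p,R)); c=u[-1].astype(int)-[60,55]
    f=cv2.resize(q["frame"][c[1]:c[1]+110,c[0]:c[0]+120],None,fx=6,fy=5.4 if 0 else 6,interpolation=cv2.INTER_CUBIC)[:600]
    f=cv2.resize(q["frame"][c[1]:c[1]+110,c[0]:c[0]+120],None,fx=5.4,fy=5.4,interpolation=cv2.INTER_CUBIC)
    for i,x in enumerate(u):
        cv2.circle(f,tuple(((x-c+.5)*5.4).astype(int).tolist()),3,(0,255,255) if i<4 else (0,255,0) if i<8 else (255,0,255),-1)
    cv2.imwrite(f"pics/{n}2.png",f)
E
```

```text
(no output)
```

View pics/side2.png

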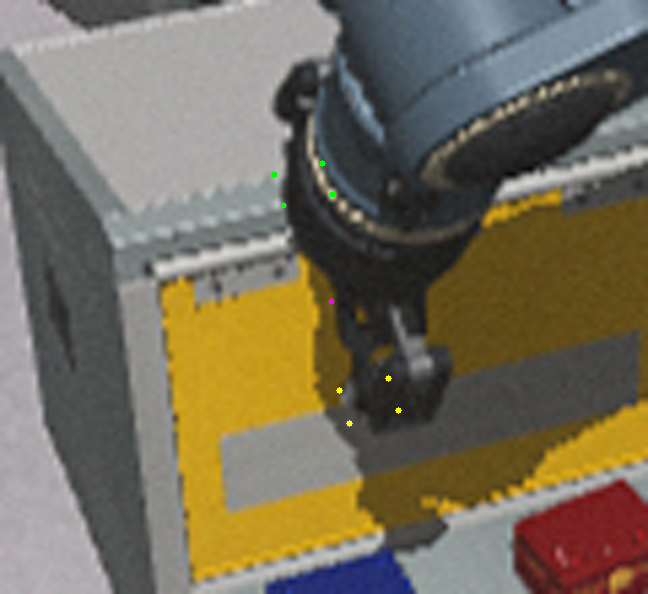

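View pics/top2.png

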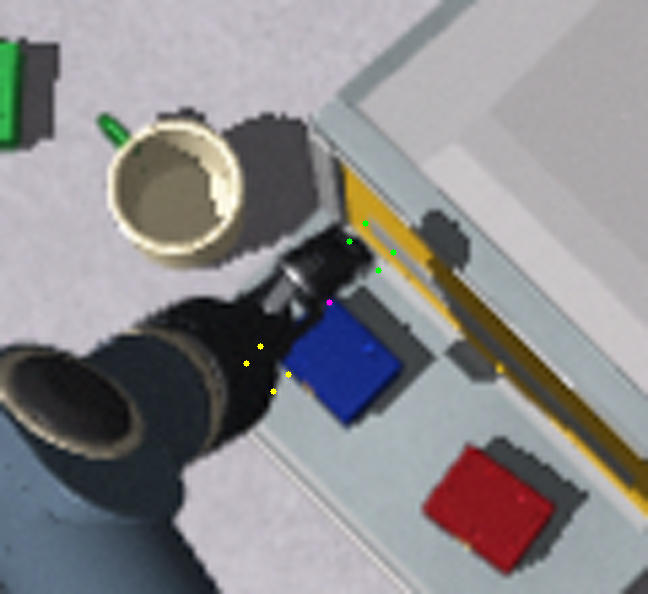

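Run:
```python
from h import *; from workcell import *
for n in("top","side"):
    q=read_camera(n);s=get_state();p,R=cur(s)
    u=proj(q,tips(p,R)); c=u[-1].astype(int)-[35,35]
    f=q["frame"][c[1]:c[1]+70,c[0]:c[0]+80].astype(float)
    f=(255*(f/255)**.45).astype(np.uint8)
    f=cv2.resize(f,None,fx=8,fy=8,interpolation=cv2.INTER_CUBIC)
    print(n,c)
    C=np.array([[0,0,z] for z in(0,-50,-100)]+[[0,50,-13],[0,-50,-13]],float)
    v=proj(q,p+R.apply(C))
    for i,x in enumerate(u):
        cv2.circle(f,tuple(((x-c+.5)*8).astype(int).tolist()),3,(0,255,255) if i<4 else (0,255,0) if i<8 else (255,0,255),-1)
    for x in v[:3]: cv2.circle(f,tuple(((x-c+.5)*8).astype(int).tolist()),3,(255,0,255),-1)
    cv2.imwrite(f"pics/{n}3.png",f)
```

```text
top [254 171]
side [249 168]
```

View pics/side3.png

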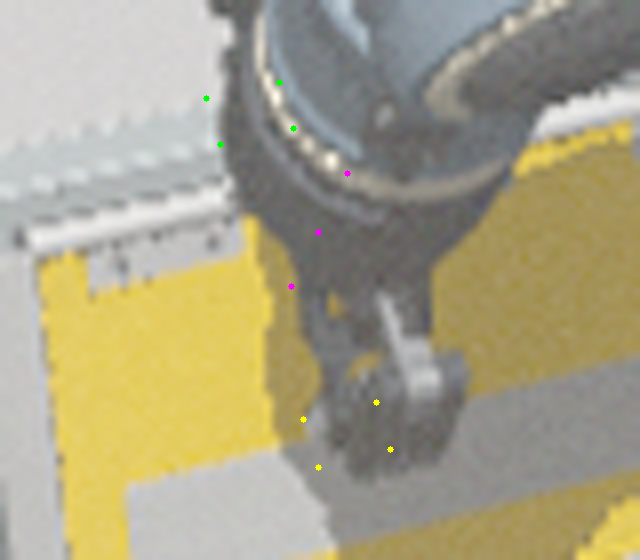

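View pics/top3.png

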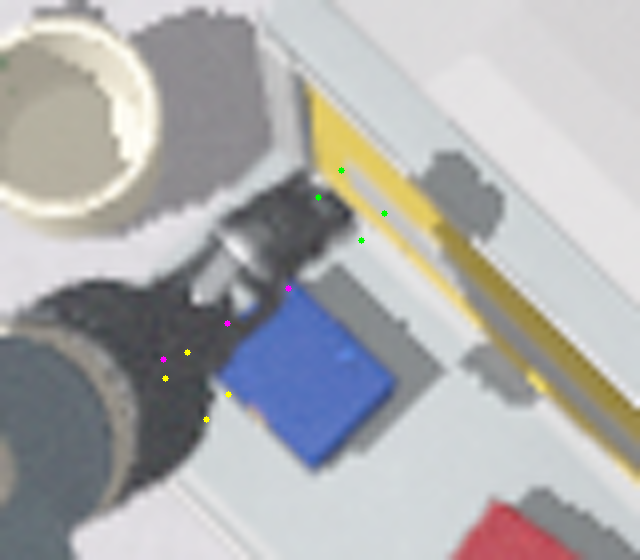

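Run:
```python
from h import *; from workcell import *
p=np.array([169.5,-653.4,231.3]);R=Ro.from_euler('xyz',[180,0,14.54],degrees=True)
out=[]
for n in("top","side"):
    q=read_camera(n);fr=cv2.imread(f"pics/{n}0.png")
    u=proj(q,tips(p,R)); c=u[-1].astype(int)-[25,35]
    f=fr[c[1]:c[1]+70,c[0]:c[0]+50].astype(float)
    f=(255*(f/255)**.45).astype(np.uint8)
    f=cv2.resize(f,None,fx=8,fy=8,interpolation=cv2.INTER_CUBIC)
    for i,x in enumerate(u):
        cv2.circle(f,tuple(((x-c+.5)*8).astype(int).tolist()),3,(0,255,255) if i<4 else (0,255,0) if i<8 else (255,0,255),-1)
    out.append(f)
cv2.imwrite("pics/init.png",np.hstack(out))
```

```text
(no output)
```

View pics/init.png

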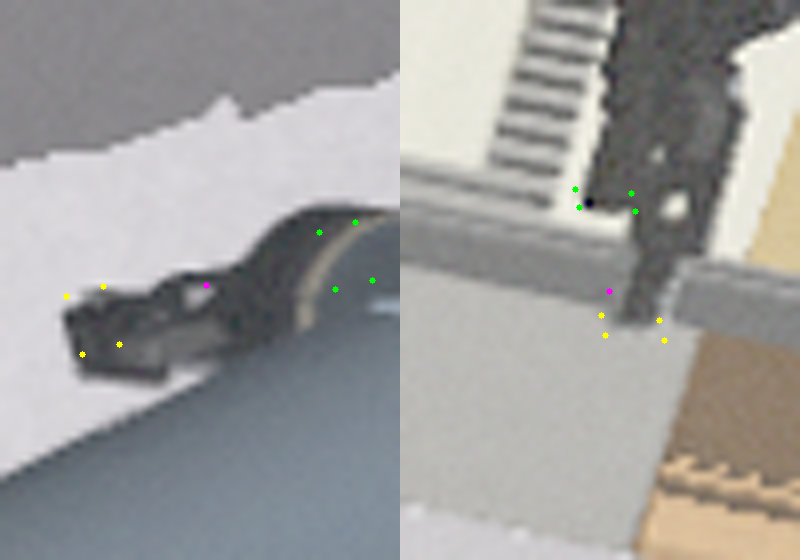

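Request:
carry_out:
  motion: [0,-1.5,2.1,0,0,0,1,0,-1.5,2.1,0,0,0,1,0,-1.5,2.1,0,0,0,1,0,-1.5,2.1,0,0,0,1,0,0,0,0,0,0,1]

```text
t: 4.97
tcp_pos: [578.5, 72.9, 215.4]
eef_rot: [145.3, 0.0, 45.4]
contact_force: [0.2, 0.1, 0.3]
width: 85.2
```

```bash
cat > look.py <<'E'
from h import *; from workcell import *
import sys
tag=sys.argv[1]
for n in("top","side"):
    q=read_camera(n);s=get_state();p,R=cur(s)
    u=proj(q,tips(p,R)); c=proj(q,[sill2w(-60,72,20)])[0].astype(int)-[40,38]
    f=q["frame"][c[1]:c[1]+74,c[0]:c[0]+90].astype(float)
    f=(255*(f/255)**.5).astype(np.uint8)
    f=cv2.resize(f,None,fx=8,fy=8,interpolation=cv2.INTER_CUBIC)
    for i,x in enumerate(u):
        cv2.circle(f,tuple(((x-c+.5)*8).astype(int).tolist()),2,(0,255,255) if i<4 else (0,255,0) if i<8 else (255,0,255),-1)
    cv2.imwrite(f"pics/{n}_{tag}.png",f); print(n,c)
print(s["t"],p.round(1),s["eef_rot"].round(1),s["joint_positions"].round(1), w2sill(p).round(1), "tips", w2sill(tips(p,R)[:8].reshape(4,2,3).mean(1)).round(1).tolist(),s["contact_force"].round(1))
E
python3 look.py a
```

```text
top [252 177]
side [247 222]
5.075 [579.8  73.8 217.9] [145.2  -0.2  45.5] [   2.4   18.4  -36.6  114.6   56.8   56.9 -112.1] [-68.6  71.9 112.9] tips [[-110.9, 72.2, 99.3], [-122.8, 72.2, 91.0], [-41.1, 71.7, 147.8], [-29.2, 71.6, 156.1]] [-0.2 -0.8  1.2]
```

View pics/side_a.png

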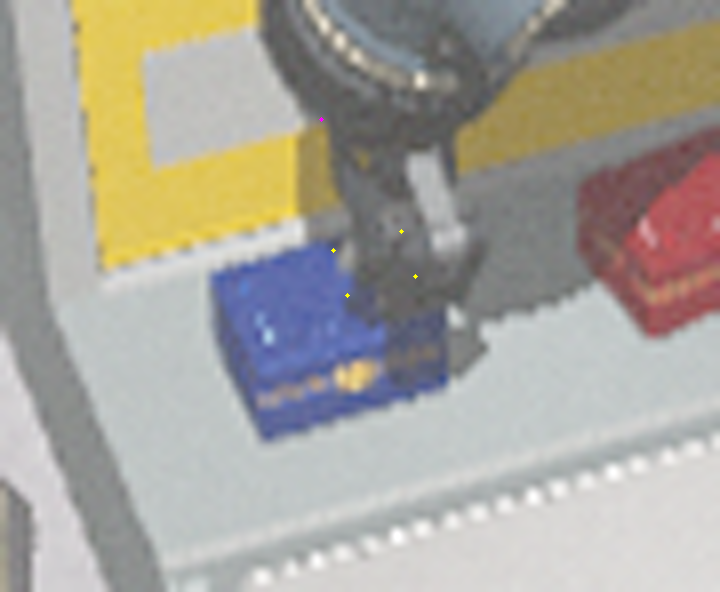

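View pics/top_a.png

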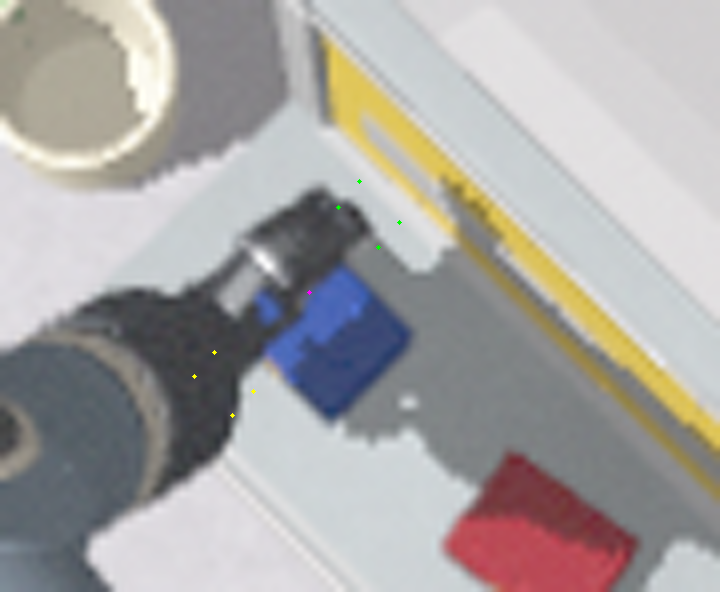

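Request:
carry_out:
  motion: [0.2,-1.4,2.0,0,0,0,1,0.2,-1.4,2.0,0,0,0,1,0.2,-1.4,2.0,0,0,0,1,0,0,0,0,0,0,1,0,0,0,0,0,0,1]

```text
t: 5.7
tcp_pos: [584.4, 78.7, 145.5]
eef_rot: [145.1, -0.3, 45.5]
contact_force: [-0.4, -0.1, 0.3]
width: 85.2
```

```bash
python3 look.py b
```

```text
top [252 177]
side [247 222]
5.8 [584.3  78.7 145.5] [145.1  -0.3  45.5] [  -0.9   25.   -34.1  117.5   65.1   54.1 -122.8] [-68.8  78.5  40.5] tips [[-111.1, 78.8, 26.9], [-123.0, 78.9, 18.6], [-41.4, 78.2, 75.5], [-29.5, 78.1, 83.8]] [-0.9  0.3  0.1]
```

View pics/side_b.png

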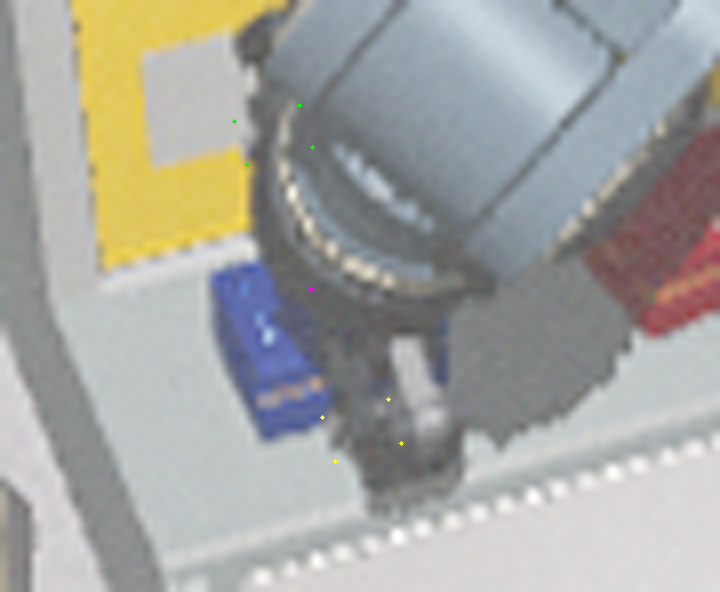

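View pics/top_b.png

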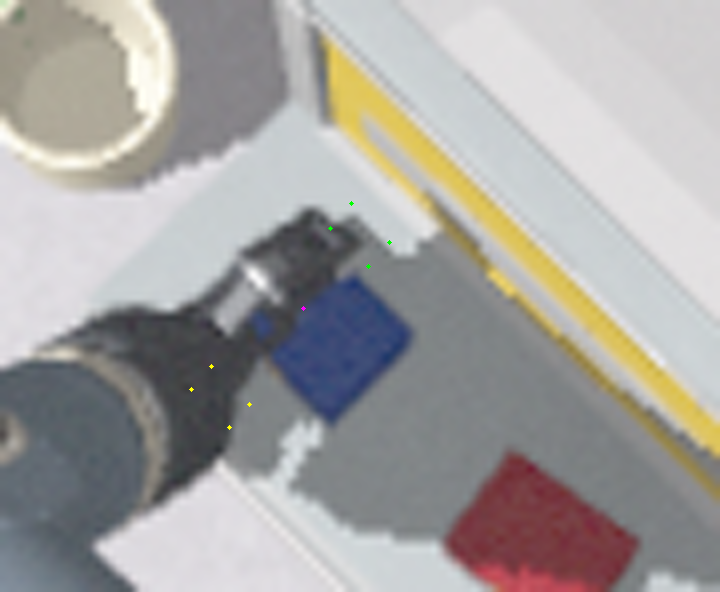

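Request:
carry_out:
  motion: [0.3,-0.3,0.5,0,0,0,1,0,0.8,0.57,0,0,0,1,0,0.8,0.57,0,0,0,1,0,0,0,0,0,0,1]

```text
t: 6.3
tcp_pos: [600.4, 65.2, 137.7]
eef_rot: [145.2, -0.2, 45.4]
contact_force: [0.3, -0.3, -0.0]
width: 85.0
```

```bash
python3 look.py c
```

```text
top [252 177]
side [247 222]
6.4 [599.9  66.2 137.6] [145.2  -0.2  45.4] [ 1.000e-01  2.630e+01 -3.310e+01  1.165e+02  6.640e+01  5.310e+01
 -1.219e+02] [-48.9  80.5  32.6] tips [[-91.3, 80.7, 19.1], [-103.2, 80.8, 10.8], [-21.5, 80.2, 67.6], [-9.6, 80.2, 75.9]] [-0.3  0.3  0.5]
```

View pics/side_c.png

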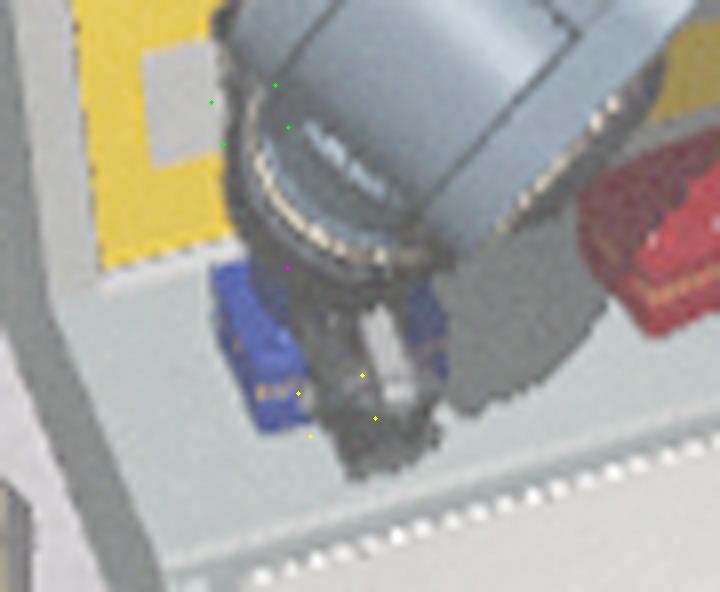

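View pics/top_c.png

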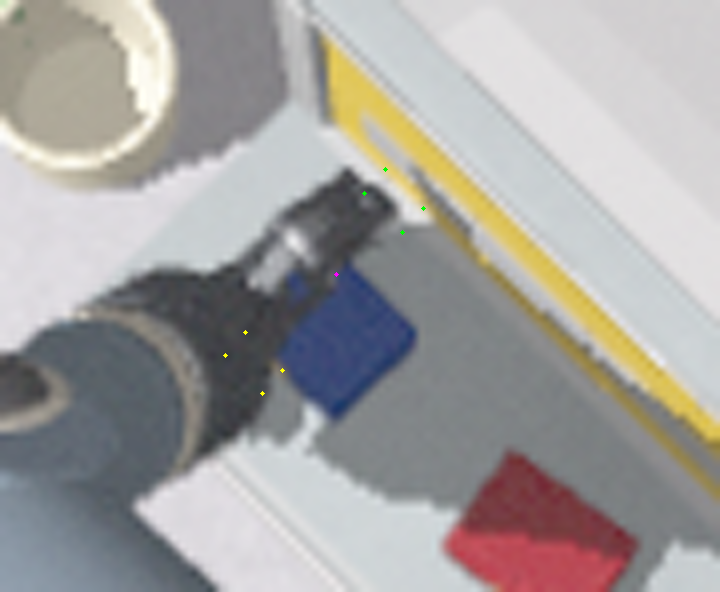

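Request:
carry_out:
  motion: [0,0.4,0.3,0,0,0,1,0,0.6,0.4,0,0,0,1,0,0.6,0.4,0,0,0,1,0,0.6,0.4,0,0,0,1,0,0,0,0,0,0,1,0,0,0,0,0,0,1]

```text
t: 7.15
tcp_pos: [618.7, 47.3, 137.9]
eef_rot: [145.2, -0.1, 45.4]
contact_force: [0.5, 0.8, -0.5]
width: 85.5
```

```bash
python3 look.py d
```

```text
top [252 177]
side [247 222]
7.25 [618.6  47.5 137.9] [ 1.452e+02 -1.000e-01  4.550e+01] [   1.9   27.   -32.3  115.1   67.    52.  -119.5] [-22.5  80.2  32.9] tips [[-64.8, 80.4, 19.3], [-76.7, 80.5, 11.1], [5.0, 80.0, 67.9], [16.9, 80.0, 76.1]] [-0.2 -0.3  0.6]
```

View pics/side_d.png

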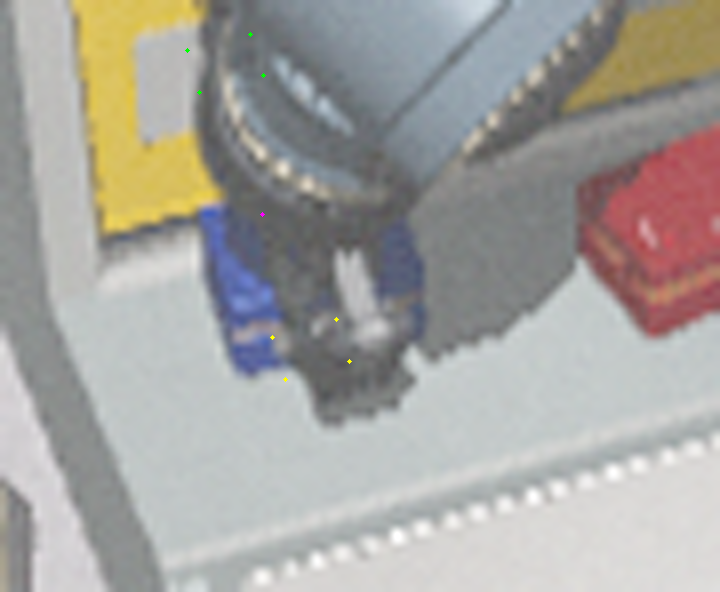

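View pics/top_d.png

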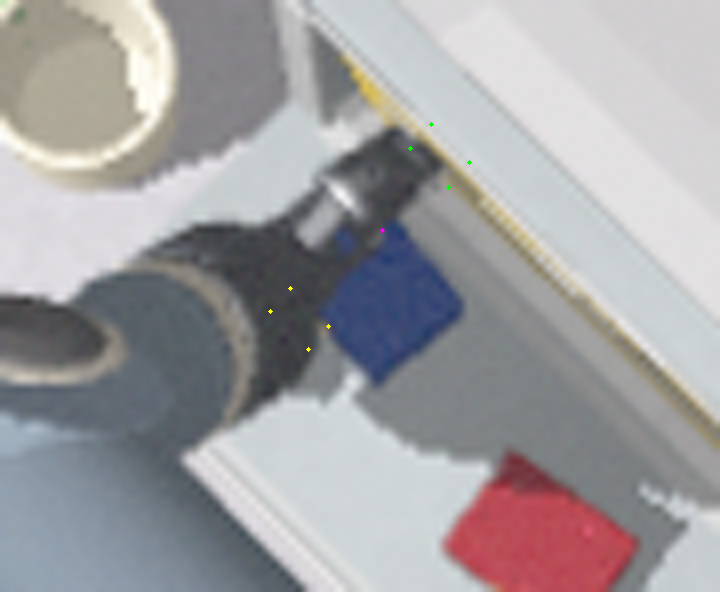

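Request:
carry_out:
  motion: [0,0.25,0.17,0,0,0,1,0,0.25,0.17,0,0,0,1,0,0,0,0,0,0,1,0,0,0,0,0,0,1]

```text
t: 7.75
tcp_pos: [623.3, 43.7, 138.0]
eef_rot: [145.2, -0.2, 45.5]
contact_force: [0.6, 1.2, -0.4]
width: 85.3
```

```bash
python3 look.py e
python3 - <<'E'
from workcell import *; from h import *
for n in("top","side"):
    q=read_camera(n)
    for l in("blue_case_mid","flap_edge"):
        print(n,l,[(d["conf"],w2sill(d["point"]).round(1).tolist()) for d in place_of(l,q)])
E
```

```text
top [252 177]
side [247 222]
7.85 [623.2  43.6 138. ] [145.2  -0.2  45.5] [   2.3   27.2  -32.1  114.7   67.1   51.7 -119. ] [-16.5  80.7  33. ] tips [[-58.8, 80.9, 19.4], [-70.7, 80.9, 11.2], [11.0, 80.4, 68.0], [22.9, 80.4, 76.2]] [0.2 2.  0.1]
top blue_case_mid [(0.68, [-338.2, 99.0, -92.2]), (0.63, [-95.1, -303.1, -88.1]), (0.56, [-37.8, 66.7, 16.5]), (0.38, [-203.0, 193.1, -91.7])]
top flap_edge []
side blue_case_mid [(0.87, [-333.5, 98.3, -93.5]), (0.84, [-101.4, 373.9, -85.0]), (0.76, [-208.8, 194.3, -94.1]), (0.63, [-31.1, 64.9, 17.5])]
side flap_edge [(0.41, [-489.9, 85.5, -102.6])]
```

View pics/side_e.png

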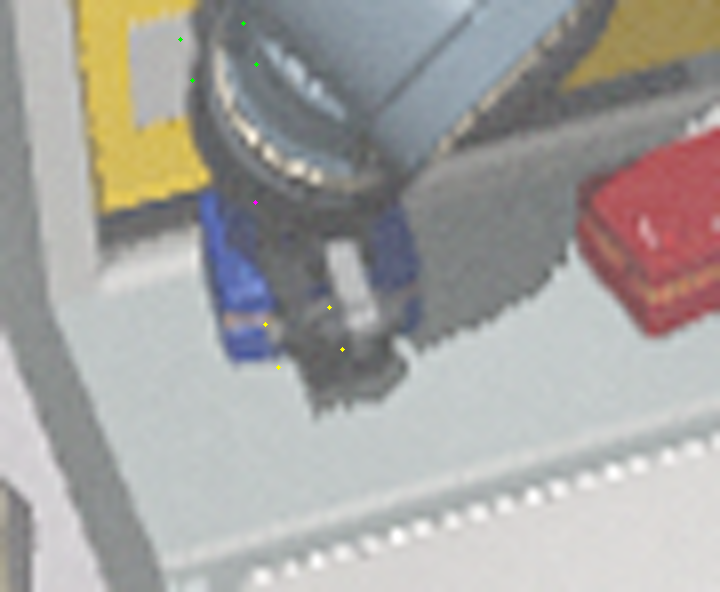

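View pics/top_e.png

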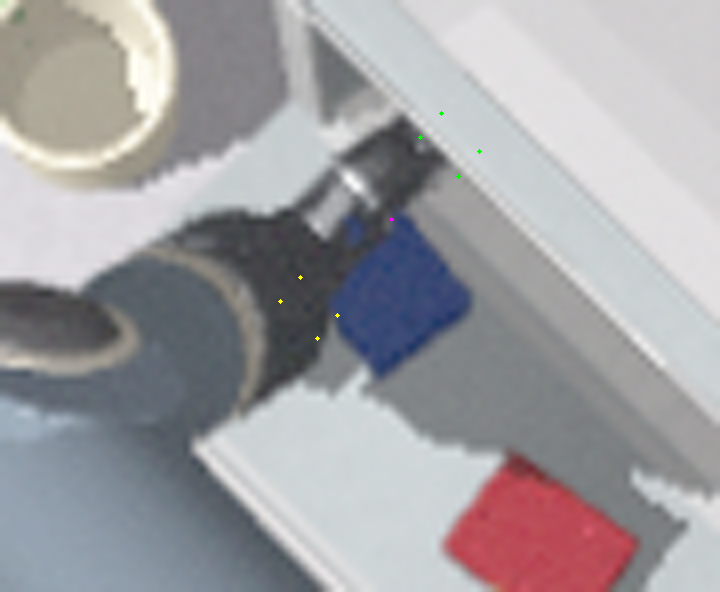

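Request:
carry_out:
  motion: [-0.15,0.5,0.35,0,0,0,1,-0.15,0.5,0.35,0,0,0,1,-0.15,0.5,0.35,0,0,0,1,-0.15,0.5,0.35,0,0,0,1,0,0,0,0,0,0,1]

```text
t: 8.78
tcp_pos: [636.4, 20.9, 137.7]
eef_rot: [145.2, -0.1, 45.4]
contact_force: [-0.2, 1.5, -0.9]
width: 85.4
```

```bash
python3 look.py f
```

```text
top [252 177]
side [247 222]
8.875 [636.1  21.2 137.5] [ 1.452e+02 -1.000e-01  4.540e+01] [   4.3   27.5  -31.2  114.    67.7   50.3 -116.9] [ 8.4 73.6 32.5] tips [[-33.9, 73.8, 18.9], [-45.8, 73.9, 10.7], [35.9, 73.4, 67.4], [47.8, 73.3, 75.7]] [-1.1  1.2 -2.4]
```

View pics/side_f.png

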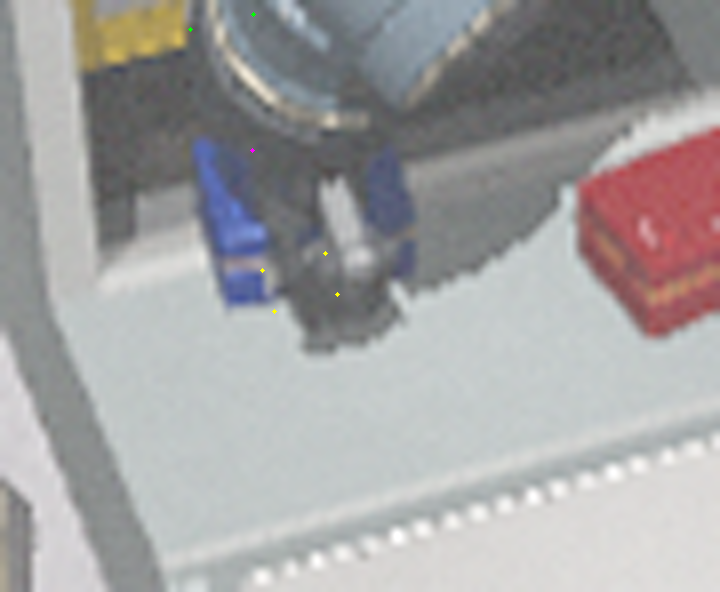

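View pics/top_f.png

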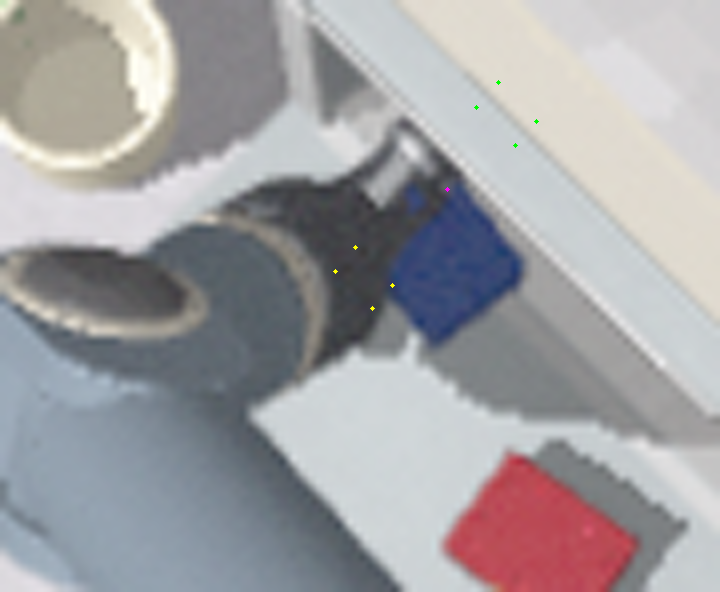

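Request:
carry_out:
  motion: [0,0.5,0.35,0,0,0,1,0,0.5,0.35,0,0,0,1,0,0.5,0.35,0,0,0,1,0,0.4,0.3,0,0,0,1,0,0,0,0,0,0,1]

```text
t: 9.5
tcp_pos: [653.3, 4.7, 137.5]
eef_rot: [145.2, -0.2, 45.4]
contact_force: [-1.0, -0.1, -2.6]
width: 85.2
```

```bash
python3 look.py g
```

```text
top [252 177]
side [247 222]
9.6 [652.7   5.1 137.2] [ 1.452e+02 -1.000e-01  4.540e+01] [   5.8   28.4  -30.6  112.5   68.    49.4 -114.8] [31.6 73.6 32.2] tips [[-10.8, 73.9, 18.6], [-22.7, 73.9, 10.3], [59.0, 73.4, 67.1], [70.9, 73.3, 75.4]] [-0.7  1.3 -2.1]
```

View pics/side_g.png

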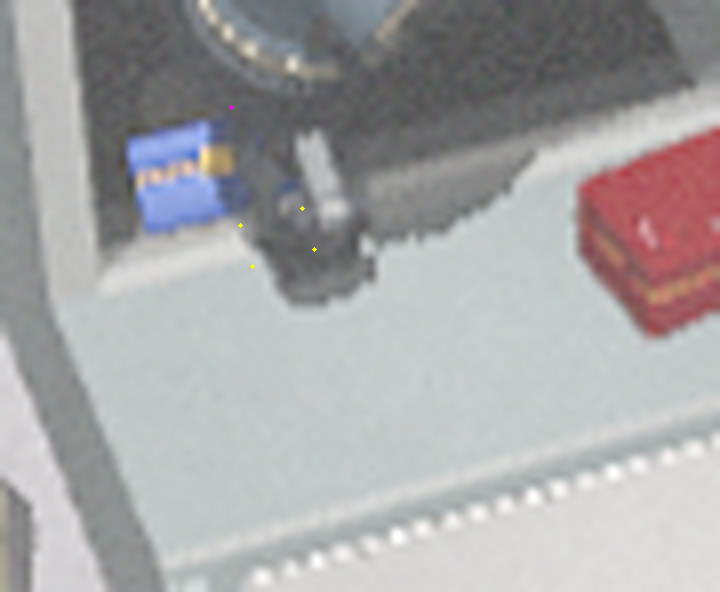

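View pics/top_g.png

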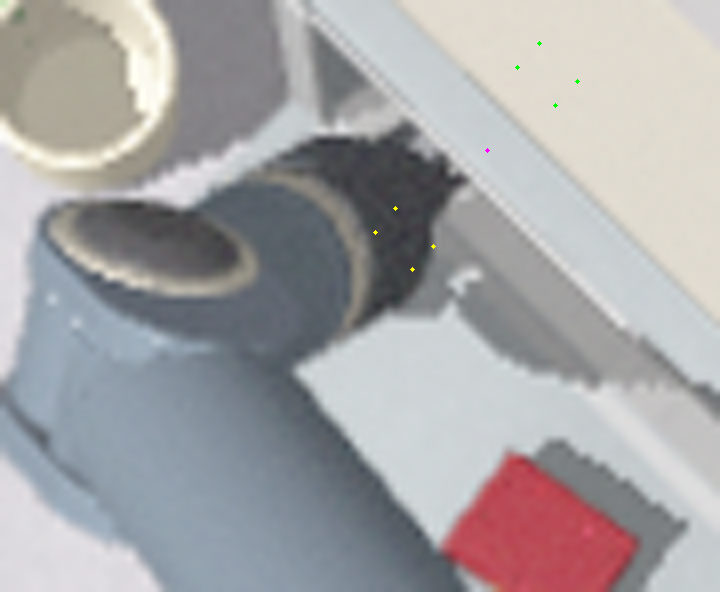

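Request:
carry_out:
  motion: [0,0,0,0,0,0,1,0,0,0,0,0,0,1]

```text
t: 9.85
tcp_pos: [652.6, 5.4, 137.4]
eef_rot: [145.2, -0.1, 45.4]
contact_force: [-1.6, -0.1, -2.3]
width: 85.4
```

```bash
python3 look.py h
python3 - <<'E'
from workcell import *; from h import *
for n in("top","side"):
    q=read_camera(n)
    print(n,[(d["conf"],w2sill(d["point"]).round(1).tolist()) for d in place_of("blue_case_mid",q)])
E
```

```text
top [252 177]
side [247 222]
9.95 [652.7   5.6 137.5] [ 1.452e+02 -1.000e-01  4.550e+01] [   5.8   28.3  -30.6  112.5   68.    49.4 -114.8] [31.2 74.  32.5] tips [[-11.1, 74.2, 19.0], [-23.0, 74.3, 10.7], [58.7, 73.8, 67.5], [70.6, 73.7, 75.7]] [-1.7 -0.3 -1.9]
top [(0.8, [-97.5, 377.0, -91.1]), (0.67, [-58.5, -57.0, 17.2]), (0.51, [-203.1, 192.7, -92.9]), (0.51, [-336.9, 98.5, -95.6]), (0.46, [-93.2, -303.0, -87.3])]
side [(0.8, [-101.9, 374.3, -87.2]), (0.75, [-332.1, 98.7, -94.3]), (0.64, [104.2, 47.0, -65.1]), (0.6, [-93.1, -307.7, -86.4]), (0.54, [-209.3, 194.9, -93.0])]
```

View pics/side_h.png

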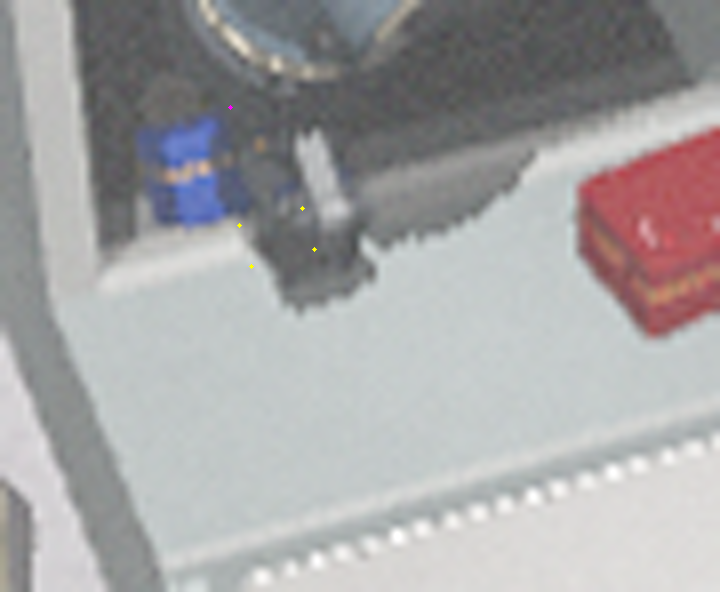

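Request:
carry_out:
  motion: [0,0,0,0,0,0,1,0,0,0,0,0,0,1,0,-0.7,-0.5,0,0,0,1,0,-0.7,-0.5,0,0,0,1,0,-0.7,-0.5,0,0,0,1,0,-0.7,-0.5,0,0,0,1,0,-0.7,-0.5,0,0,0,1,0,-0.7,-0.5,0,0,0,1,0,-0.7,-0.5,0,0,0,1,0,-0.7,-0.5,0,0,0,1]

```text
t: 11.4
tcp_pos: [603.7, 54.3, 138.8]
eef_rot: [145.2, -0.2, 45.5]
contact_force: [-0.5, -0.1, -0.7]
width: 85.5
```

Request:
carry_out:
  motion: [0,-0.8,-0.6,0,0,0,1,0,-0.8,-0.6,0,0,0,1,0,-0.8,-0.6,0,0,0,1,0,-0.8,-0.6,0,0,0,1,0,0,-3,0,0,0,1,0,0,-4,0,0,0,1,0,0,-4,0,0,0,1,0,0,-4,0,0,0,1,0,0,0,0,0,0,1]

```text
t: 12.52
tcp_pos: [514.0, 144.8, 266.0]
eef_rot: [145.1, -0.5, 45.7]
contact_force: [0.7, 0.4, -0.0]
width: 85.6
```

```bash
python3 look.py i
python3 - <<'E'
from workcell import *; from h import *
for n in("top","side"):
    q=read_camera(n); cv2.imwrite(f"pics/{n}_full.png",q["frame"])
    for l in("blue_case_mid","red_case_mid","flap_edge","mug","loon","tape_roll"):
        print(n,l,[(d["conf"],w2sill(d["point"]).round(1).tolist()) for d in place_of(l,q)])
E
```

```text
top [252 177]
side [247 222]
12.625 [513.8 141.5 263. ] [145.2  -0.2  45.5] [  -3.2   13.1  -41.2  114.6   49.5   64.7 -114.1] [-163.2   74.3  158. ] tips [[-205.5, 74.5, 144.4], [-217.4, 74.6, 136.1], [-135.7, 74.1, 193.0], [-123.8, 74.0, 201.2]] [-0.1 -0.3 -0.7]
top blue_case_mid [(0.62, [-94.7, -304.6, -85.8]), (0.51, [-205.7, 195.1, -90.9]), (0.51, [-97.9, 379.4, -92.4])]
top red_case_mid [(0.54, [-60.6, -57.2, 18.7])]
top flap_edge [(0.86, [2.3, 1.0, 4.3])]
top mug [(0.57, [-59.6, 224.7, -107.0])]
top loon [(0.91, [127.8, -251.5, -103.9])]
top tape_roll [(0.81, [-313.1, 271.4, -105.2])]
side blue_case_mid [(0.97, [-103.2, 372.0, -85.6]), (0.89, [-94.1, -305.1, -88.6]), (0.8, [-334.6, 98.1, -90.8]), (0.6, [-208.4, 193.3, -91.0])]
side red_case_mid [(0.8, [-68.2, -56.4, 20.3])]
side flap_edge [(0.59, [1.7, -3.3, 1.1])]
side mug [(0.85, [-58.9, 225.7, -106.0])]
side loon [(0.71, [123.7, -255.0, -103.6])]
side tape_roll [(0.65, [-315.5, 269.0, -106.4]), (0.54, [3.6, -2.4, 3.4])]
```

View pics/side_full.png

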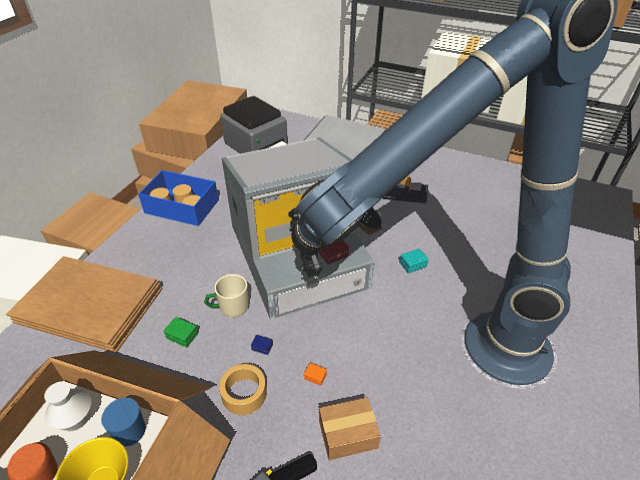

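View pics/top_full.png

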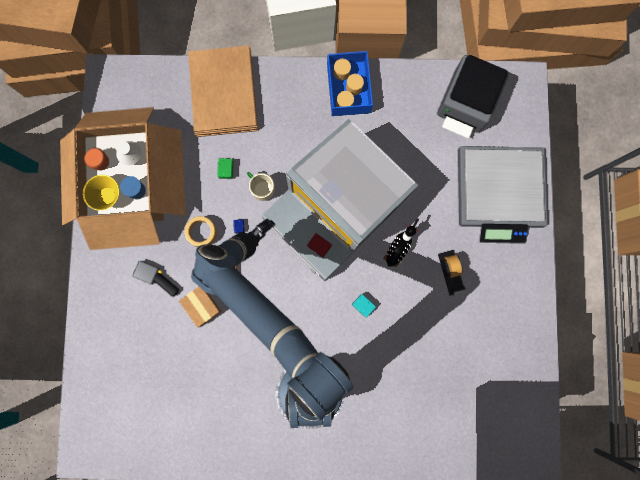

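```bash
python3 -c "
from workcell import *
print(get_state()['t'],job_done())"
```

```text
the job is handed in; nothing more can be done
13.325 None
```

The blue case is inside the safe and the job was handed in at about 13 s of the 42 s allowed; I can't see the verdict.

I used the gripper with its jaws one above the other. The upper fingertip pushed the flap in and the lower finger pushed the case over the sill. The case slid down the chute while the flap was held open, and the flap closed as I drew the fingers back.

**Last checks**
- **Blue case:** before the flap closed, the side camera placed it about 104 mm behind the sill and 65 mm below it. Afterwards it shows only faintly through the clear roof.
- **Flap:** its lower edge was back at about 2 mm from the sill line, which is shut.
- **Red case:** it was found within about 1–8 mm of where it started. The larger figure comes from the top camera alone, where it was also less certain, and the pictures show the case in the same place.
- **Mug and tape roll:** the mug was within a few mm of its start by the cameras. The tape roll looks unmoved in the pictures.
- **Other things on the bench:** the loon was within a few mm too. The tape dispenser, scanner and carton were not measured again, but look unmoved in the pictures.
- **Wrist force:** it stayed near 3 N or below at every reading.

**What disagreed or stayed uncertain**
- The fingers looked 5–10 mm off in the pictures from where the reported pose put them, so I lined up by eye against the case.
- The case turned about 5° early in the push, so I shifted the finger about 6 mm sideways.
- At step 1 the flap was open about 0.09 rad by the picture, with the case centre at about -31 to -38 mm. That meets the limits of 0.06 rad and -25 mm, but not by much.

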